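# Check the hinge pin of the bench magnifier

### The job

On the paper-restoration desk, check the hinge pin of the magnifier (the arm with the round lens) for play: gently rock its arm about twenty degrees to one side of its middle position, counter-clockwise seen from above, then about twenty degrees to the other side, clockwise. Then bring it back to the middle, in line with its foot, and let go. Do not move the arm of the copy holder, the similar stand with the rectangular plate.

Things in the scene. Friction and masses are not known exactly. Their poses are not given: they have to be found in the camera images.
- magnifier_arm (a joint): Hinge of the magnifier arm on its upright post, rad. 0: arm in line with the long foot below it (the middle); grows counter-clockwise seen from above. Turns from -0.9 to 0.9 against light friction (0.15 N m) and stays where left. The stand is fixed to the desk, with a dark foot 210 x 85 x 18 mm; the post's dark cap, 38 mm across, rises to 160 mm above the desk, a stud on it to 172 mm.
- magnifier_grip (a point): Place to pinch from above: centre of the level square aluminium bar (14 mm wide and high) of the magnifier arm, 145 mm above the desk, free air below. Its axes turn with the arm: +x points along the bar to the vertical hinge axis, 110 mm away; z is up. The round lens (dark rim, diameter 110 mm, 14 mm thick) is centred 90 mm away in -x. Bar free from 30 mm lens side to 85 mm hinge side.
- copyholder_plate (a point): Centre of the rectangular aluminium plate (115 x 100 x 6 mm, paper and a dark clip on it) at the end of the copy holder's arm, 145 mm above the desk. Stand and bar are like the magnifier's; its hinge axis lies 203 mm away along its +x. The arm turns just as lightly and must stay as it is. It stands 34 to 55 cm to the magnifier's left or right.

How it is judged (in metres and radians):
On the way, in this order (a step that is already met when the one before it is completed fails the run):
1. the magnifier arm is rocked counter-clockwise, at least 15 degrees past the middle (value of joint magnifier_arm above 0.26 rad), for 0.1 s.
2. the magnifier arm is rocked clockwise, at least 15 degrees past the middle on the other side (value of joint magnifier_arm below -0.26 rad), for 0.1 s.
3. the magnifier arm is back at the middle, within 10 degrees (value of joint magnifier_arm between -0.17 and 0.17 rad), for 0.2 s.
At the end, for the whole second after the job is handed in: The magnifier arm is at rest within about 10 degrees (0.17 rad) of its middle position, after having been rocked at least 15 degrees to either side, counter-clockwise first; the copy holder's plate is within 20 mm of where it was (all of step 3 and velocity of joint magnifier_arm between -0.1 and 0.1 rad/s and distance of copyholder_plate from where it was at the start of the episode below 0.02 m); the robot touches nothing.
It fails at once if the magnifier arm is swung more than 40 degrees from the middle (value of joint magnifier_arm above 0.7 rad or value of joint magnifier_arm below -0.7 rad).
It fails at once if the magnifier arm is flung (faster than 3 rad/s) (velocity of joint magnifier_arm above 3 rad/s or velocity of joint magnifier_arm below -3 rad/s).
It fails at once if the copy holder's arm is moved by more than 20 mm at its plate (distance of copyholder_plate from where it was at the start of the episode above 0.02 m).
It also fails if it takes over 40 s, if anything falls off the work surface, if the arm or the gripper's body presses on something with over 40 N, if the wrist force passes 120 N, or if a joint passes its speed limit or range.

### The arm

A 6-joint arm with a two-finger parallel gripper is mounted at the origin on the work surface. World frame = base frame: x ahead of the robot, y to its left, z up, the work surface at z = 0. Lengths are in mm, angles in rad, forces in N, time in s.
With the tool pointing down it reaches from about 375 to 825 mm from the base axis. Payload 5.5 kg.
Tool frame: the origin (TCP) lies between the finger pads; the fingertips stand ahead of it and the grasp point (between the pads) lies 8 mm behind it (tip_reach is the z of the fingertips in the tool frame, in mm); z points along the fingers, y is the direction in which the jaws open and shut (so a half turn about z gives the same grasp; the last joint's range is limited). The gripper opens to 85 mm and grips with 20 to 120 N. Pads are 22 mm wide; open, the fingers measure 114 mm over their backs; the gripper's body (76 mm by 85 mm) begins 54 mm behind the grasp point. The pads swing forward as they close: fully open they stand 13 mm farther back than shut.
Start: joints at [1.333, 0.314, -0.047, 1.21, 0, 1.571], TCP at [141.336, 583.111, 242.299] pointing down, gripper open.
Joint ranges: [-2.67, 2.67], [-0.69, 1.73], [-1.03, 1.25], [-2.08, 2.16], [-1.42, 1.45], [-3.14, 3.14]. Speed limits (rad/s): [2.39, 2.39, 3.01, 3.14, 3.14, 3.14].

### API

Orientations are given as a unit quaternion [w, x, y, z].
In Python, from bench import * gives the robot as it stands. The module is installed in compiled form; this text tells all that it offers.
- The arm moves only by the shell command python3 -m crank 'ROWS' [FORCE]. ROWS is JSON, a list that holds one entry, the list of rows, each a list of 7 numbers: the turn, a rotation vector about the world's x, y, z in rad, then the shift along the world's x, y, z in mm, then the finger opening in mm, from 0 to 85.4. A call has 1 to 20 rows; each row shifts and turns the pose as measured when the row begins; what a row does not reach is not made up. A row lasts 1/12 s, in which the tool goes at most 41.7 mm and 7.16 degrees, less where a joint would pass 70% of its speed; a pose out of reach is approached as far as the arm can. A call with a gripper value outside its range is refused whole. The fingers move at their own pace and stop on an object; FORCE is the grip in N (left out, the last holds). Time passes only in rows, so rows that do not move let the fingers close. It gives the time, the measured TCP pose, the force and the opening at its end, in the units of the state.
- observe(): the state, without advancing time (a new reading comes with each control period).
- capture(name): name is "side" or "top" or "wrist"; returns the picture (420x560x3 uint8, red, green, blue); there is no depth.
- calibration(name): a dict with "K" (3x3 intrinsics, pixels), "R" (3x3) and "t" (3): a world point X has camera coordinates R X + t. Camera axes: x right, y down, z forward; pixel columns grow to the right and rows downward; lengths in mm; the calibration is good to about 2 mm. A picture is of the moment at which its call begins: read the wrist's pose just before it. calibration takes no time and is no camera call; for the wrist camera it gives the pose at the moment of the call.
- job_done(): hands the job in, once; it reports no verdict.
The state is a dict: "clock": time; "joint_positions": joint angles; "joint_vel": joint speeds; "joint_torque": joint torques, N m; "eef_pos": TCP position; "ee_rot": TCP orientation; "wrist_force": force on the tool from outside, world axes, zero at the start; "wrist_torque": the same for the moment, N m; "grip_width": finger opening in mm.
Only numpy, scipy, OpenCV 4.12 (cv2) and the standard library are available. Lean on these libraries where they do the work, as an engineer would, in place of code of your own. Each camera call takes 0.05 s, during which the arm holds its last target. There are 200 camera calls.

## Working session

There is one attempt and no reset: what is moved stays moved. The work goes in short steps, Python scripts to look and compute and a shell command to move; the robot and the scene stay as the last step left them, time stands still between calls to the robot, and variables do not carry over. Pictures are saved under pics/ and viewed, about 8 in all and at most 12, crops included, and the job is handed in when it is done.

```bash
mkdir -p pics; python3 - <<'E'
from bench import *
import cv2
s=observe();print(s['clock'],s['eef_pos'],s['ee_rot'],s['grip_width'])
for n in("top","side"):
    cv2.imwrite(f"pics/{n}0.png",capture(n)[:,:,::-1]); c=calibration(n);print(n,c['K'],c['R'],c['t'])
E
```

```text
0.0 [141.22177932 582.57306622 241.45079418] [-1.03048199e-04  1.18633369e-01  9.92937774e-01 -8.30853395e-04] 85.95551085843792
top [[433.49751758   0.         284.44028748]
 [  0.         433.49751758 219.20801763]
 [  0.           0.           1.        ]] [[ 9.76855587e-04 -9.99260765e-01  3.84313498e-02]
 [-9.83024394e-01 -8.01065891e-03 -1.83299945e-01]
 [ 1.83472303e-01 -3.75998968e-02 -9.82305534e-01]] [-31.76068806 551.3087214  882.93317927]
side [[420.87116532   0.         282.43289368]
 [  0.         420.87116532 208.136572  ]
 [  0.           0.           1.        ]] [[-0.95513778 -0.29594724  0.01127147]
 [-0.14920543  0.44797119 -0.88150981]
 [ 0.2558311  -0.8436451  -0.47203114]] [515.98541577 195.24157975 736.60123638]
```

View pics/top0.png

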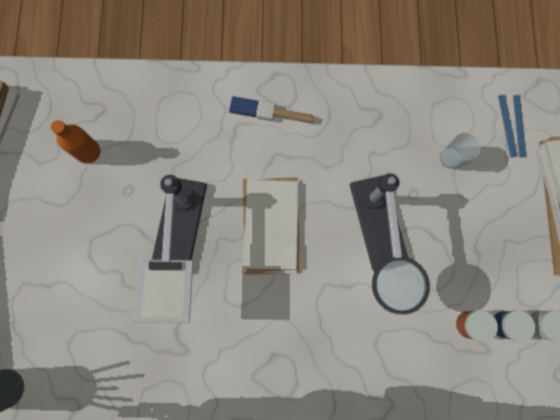

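View pics/side0.png

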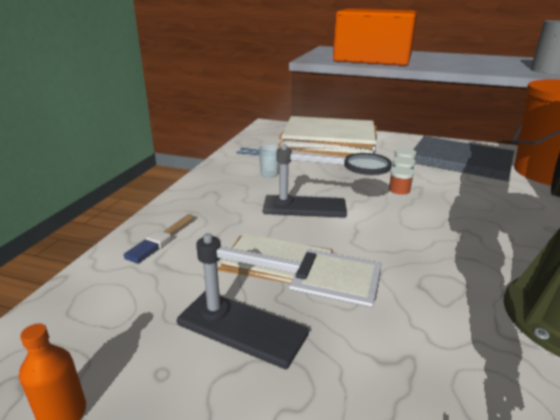

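The magnifier is on the right in the top view, with its stud at about (391,181) and its lens at (401,286). The copy holder is on the left, with its cap at (171,184). I'll enlarge the magnifier.

```bash
python3 - <<'E'
import cv2
i=cv2.imread("pics/top0.png")[160:325,335:445]
i=cv2.convertScaleAbs(i,alpha=1.5,beta=20)
cv2.imwrite("pics/c1.png",cv2.resize(i,None,fx=3.6,fy=3.6,interpolation=cv2.INTER_CUBIC))
E
```

```text
(no output)
```

View pics/c1.png

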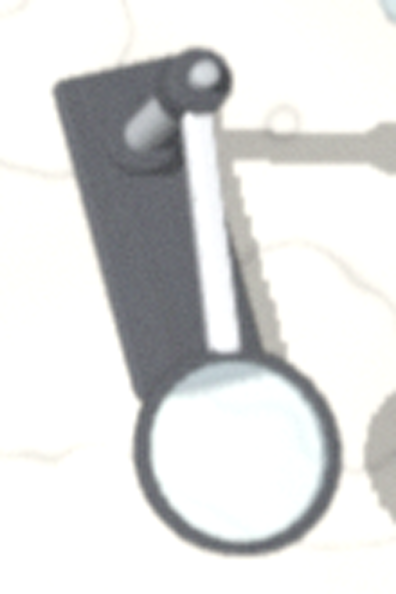

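In the crop, the stud is at (204,73) and the lens centre at (238,452). The bar runs from (197,115) to (223,350). The left edge of the foot runs from (57,92) to (138,395) and its right edge from (232,235) to (262,350). The arm isn't quite in line with the foot.

```bash
cat >h.py <<'E'
from bench import *
import numpy as np
def back(c,u,v,z):
    R,t=np.array(c['R']),np.array(c['t']); d=R.T@np.linalg.solve(c['K'],[u,v,1]); o=-R.T@t
    return (o+d*(z-o[2])/d[2])[:2]
E
python3 - <<'E'
from h import *
c=calibration("top"); f=lambda u,v,z:back(c,335+u/3.6,160+v/3.6,z)
ang=lambda a,b:np.degrees(np.arctan2(*(b-a)[::-1]))
P=dict(stud=f(204,73,172),lens=f(238,452,145),b0=f(197,115,152),b1=f(223,350,152),l0=f(57,92,18),l1=f(138,395,18),r0=f(232,235,18),r1=f(262,350,18),post=f(145,145,18))
for k,v in P.items():print(k,v.round(1))
print(ang(P['stud'],P['lens']),ang(P['b0'],P['b1']),ang(P['l0'],P['l1']),ang(P['r0'],P['r1']))
for n,(x,y,z) in dict(cap=(171,184,172),plate=(164,291,148)).items(): print(n,back(c,x,y,z).round(1))
s=P['stud'];u=(P['lens']-s);print(np.linalg.norm(u), s+u/np.linalg.norm(u)*110)
E
```

```text
stud [ 606.8 -231. ]
lens [ 407.4 -247.9]
b0 [ 588.8 -232. ]
b1 [ 460.7 -240.3]
l0 [ 637.1 -182. ]
l1 [ 446.  -226.8]
r0 [ 545.9 -289.8]
r1 [ 474. -305.]
post [ 603.2 -237. ]
-175.16190346500358 -176.30308234308364 -166.82634622129873 -168.0249909600377
cap [594.6 189.1]
plate [396.4 197.5]
200.11311036697052 [ 497.22231185 -240.29719008]
```

The hinge is at about (606,-232). The bar heads about 184.5° and the foot about 192.7°, so the joint reads about -0.14. The grip point is about (497,-240,145), and the tool needs about +0.316 rad about z. I'll swing over high, passing in front of the copy holder's post.

```bash
python3 -m crank '[[[0,0,0,24,-30,10,85],[0,0,0,24,-32,10,85],[0,0,0,24,-32,10,85],[0,0,0,24,-32,10,85],[0,0,0,24,-32,5,85],[0,0,0,24,-32,0,85],[0,0,0,24,-32,0,85],[0,0,0,24,-32,0,85],[0,0,0,24,-32,0,85],[0,0,0,24,-32,0,85],[0,0,0,24,-32,0,85],[0,0,0,24,-32,0,85],[0,0,0,24,-32,0,85]]]' 20; python3 -c "
from bench import *;print(observe()['joint_positions'])"
```

```text
clock: 1.18
eef_pos: [455.1, 153.1, 282.6]
ee_rot: [-0.001, 0.111, 0.994, -0.003]
wrist_force: [0.8, 0.5, 0.3]
grip_width: 84.6
[ 0.32757064  0.07784588 -0.24545812  1.25280859 -0.00465493  0.54963435]
```

```bash
python3 -m crank '[[[0,0,0.03,4,-38,0,60],[0,0,0.03,4,-38,0,60],[0,0,0.03,4,-38,0,60],[0,0,0.03,4,-38,0,60],[0,0,0.03,4,-38,0,60],[0,0,0.03,4,-38,0,60],[0,0,0.03,4,-38,0,60],[0,0,0.03,4,-38,0,60],[0,0,0.03,4,-38,0,60],[0,0,0.03,4,-38,0,60],[0,0,0,0,-10,0,60],[0,0,0,0,0,0,60]]]'; python3 - <<'E'
from h import *
import cv2
s=observe();print(s['joint_positions'],s['eef_pos'],s['ee_rot'])
c=calibration("wrist");cv2.imwrite("pics/w1.png",capture("wrist")[:,:,::-1])
import json;json.dump({k:np.array(v).tolist() for k,v in c.items()},open("w1.json","w"))
def px(X):
    p=np.array(c['K'])@(np.array(c['R'])@np.array(X)+c['t']);return (p[:2]/p[2]).round()
for X in([606,-232,172],[497,-240,152],[407,-248,145]):print(px(X))
E
```

```text
clock: 2.18
eef_pos: [494.8, -263.6, 277.7]
ee_rot: [-0.003, -0.042, 0.999, -0.004]
wrist_force: [0.2, 0.1, 0.5]
grip_width: 60.2
[-0.48430496  0.2287656  -0.07834586  1.26533736 -0.00907109 -0.56795956] [ 494.75310534 -263.56597306  277.74471607] [-0.0029922  -0.04181841  0.99911459 -0.00350719]
[307. 360.]
[310. 213.]
[312.  81.]
```

View pics/w1.png

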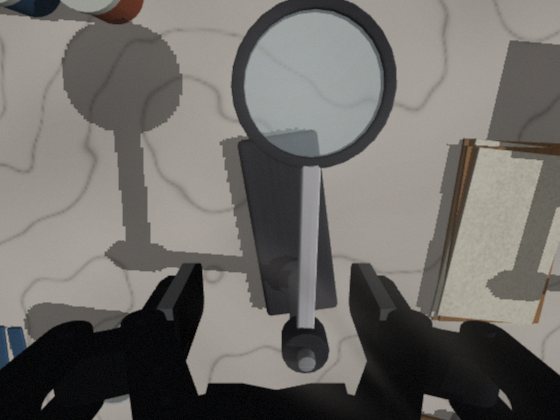

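The wrist view shows the stud at (307,360) and the lens centre at (314,82), which matches the prediction. The foot's left edge runs from (240,145) to (267,312) and its right edge from (317,135) to (335,305).

```bash
python3 - <<'E'
from h import *
import json
c={k:np.array(v) for k,v in json.load(open("w1.json")).items()}
f=lambda u,v,z:back(c,u,v,z)
ang=lambda a,b:np.degrees(np.arctan2(*(b-a)[::-1]))
print(f(307,360,172),f(314,82,145),f(311,213,152))
print(ang(f(307,360,172),f(314,82,145)),ang(f(307,325,152),f(312,168,152)),ang(f(267,312,18),f(240,145,18)),ang(f(335,305,18),f(317,135,18)))
E
```

```text
[ 606.10757957 -231.89969895] [ 407.60795385 -246.49055366] [ 497.22793427 -239.21387921]
-175.79599405877232 -175.4628465724882 -167.37156908932548 -167.31841159776005
```

```bash
python3 -m crank '[[[0,0,0,1,12,0,60],[0,0,0,1,12,-10,60],[0,0,0,0,0,-30,60],[0,0,0,0,0,-30,60],[0,0,0,0,0,-30,60],[0,0,0,0,0,-25,60],[0,0,0,0,0,-15,60],[0,0,0,0,0,0,60]]]' 25
```

```text
clock: 2.9
eef_pos: [496.7, -217.3, 135.4]
ee_rot: [-0.001, -0.049, 0.999, -0.001]
wrist_force: [0.5, 0.1, -0.5]
grip_width: 60.0
```

```bash
python3 -m crank '[[[0,0,0,0,-10,0,60],[0,0,0,0,-8,1,60],[0,0,0,0,0,0,60],[0,0,0,0,0,0,60]]]' 25;  python3 - <<'E'
from bench import *
import cv2
cv2.imwrite("pics/w2.png",capture("wrist")[:,:,::-1])
print(observe()['eef_pos'])
E
```

```text
clock: 3.23
eef_pos: [497.9, -231.8, 139.7]
ee_rot: [0.0, -0.052, 0.999, -0.001]
wrist_force: [0.2, -0.6, -0.2]
grip_width: 59.9
[ 498.22079309 -232.00430859  139.92934757]
```

View pics/w2.png

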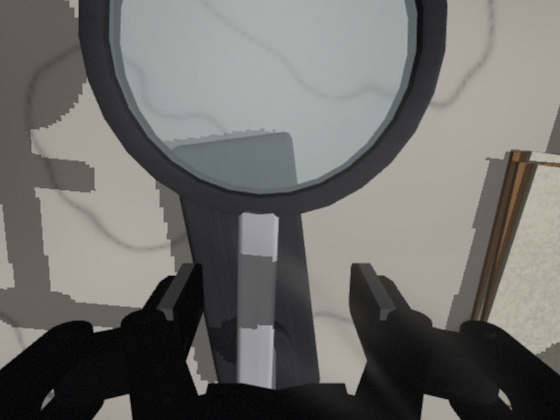

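The bar lies between the pads, slightly left of centre (258 against about 277), so I need about -7 mm in y. I'll centre on it and close gently.

```bash
python3 -m crank '[[[0,0,0,0,-6,-2,50],[0,0,0,0,0,0,40],[0,0,0,0,0,0,30],[0,0,0,0,0,0,20],[0,0,0,0,0,0,10],[0,0,0,0,0,0,10],[0,0,0,0,0,0,8],[0,0,0,0,0,0,8]]]' 25
```

```text
clock: 3.95
eef_pos: [499.8, -240.7, 140.4]
ee_rot: [0.003, -0.051, 0.999, -0.002]
wrist_force: [-0.5, -0.5, 1.3]
grip_width: 13.3
```

Gripped, with the opening at 13.3 mm. Now I'll rock it counter-clockwise along the arc.

```bash
python3 -m crank '[[[0,0,0.045,0.6,-5,0,8],[0,0,0.045,1,-5,0,8],[0,0,0.045,1.3,-5,0,8],[0,0,0.045,1.6,-5,0,8],[0,0,0.045,1.8,-4.5,0,8],[0,0,0.045,2,-4.5,0,8],[0,0,0,0,0,0,8],[0,0,0,0,0,0,8]]]'; cat >q.py <<'E'
from h import *
s=observe();p=np.array(s['eef_pos']);w,x,y,z=s['ee_rot']
h=np.degrees(2*np.arctan2(y,x))%180
r=np.array([606,-232])-p[:2]
print('pos',p.round(1),'grip',round(s['grip_width'],1),'F',np.round(s['wrist_force'],1),'M',np.round(s['wrist_torque'],2))
print('radius',np.hypot(*r).round(1),'q_pos',(np.degrees(np.arctan2(r[1],r[0]))-12.7).round(1),'q_tool',(h-90-12.7).round(1))
E
python3 q.py
```

```text
clock: 4.62
eef_pos: [506.8, -271.6, 140.4]
ee_rot: [0.001, -0.189, 0.982, -0.003]
wrist_force: [-0.2, 1.1, 2.1]
grip_width: 14.0
pos [ 506.8 -271.6  140.4] grip 14.0 F [-0.2  1.1  2.1] M [0.21 0.1  0.01]
radius 106.8 q_pos 9.1 q_tool -80.9
```

Position and tool heading agree on +9.1°. Another 11° or so to go.

```bash
sed -i 's/(h-90-12.7)/((h+90)%180-90-12.7)/' q.py; python3 -m crank '[[[0,0,0.048,2,-5,0,8],[0,0,0.048,2.2,-4.6,0,8],[0,0,0.048,2.5,-4.5,0,8],[0,0,0.048,2.7,-4.3,0,8],[0,0,0,0,0,0,8],[0,0,0,0,0,0,8],[0,0,0,0,0,0,8],[0,0,0,0,0,0,8]]]'; python3 q.py
```

```text
clock: 5.28
eef_pos: [515.8, -289.8, 140.4]
ee_rot: [0.001, -0.281, 0.96, -0.004]
wrist_force: [0.2, -3.1, -1.7]
grip_width: 13.4
pos [ 515.8 -289.8  140.4] grip 13.4 F [ 0.2 -3.1 -1.7] M [-0.56 -0.18 -0.18]
radius 107.1 q_pos 20.0 q_tool 19.9
```

It's at +20.0°, and the dwell is over 0.1 s. Now clockwise by 40°.

```bash
python3 -m crank '[[[0,0,-0.047,-2.6,4.3,0,8],[0,0,-0.047,-2.4,4.4,0,8],[0,0,-0.047,-2.2,4.5,0,8],[0,0,-0.047,-2,4.6,0,8],[0,0,-0.047,-1.8,4.7,0,8],[0,0,-0.047,-1.6,4.8,0,8],[0,0,-0.047,-1.3,4.9,0,8],[0,0,-0.047,-1.1,4.9,0,8],[0,0,-0.047,-0.9,5,0,8],[0,0,-0.047,-0.7,5,0,8],[0,0,-0.047,-0.4,5,0,8],[0,0,-0.047,-0.2,5,0,8],[0,0,-0.047,0,5,0,8],[0,0,-0.047,0.2,5,0,8],[0,0,0,0,0,0,8],[0,0,0,0,0,0,8],[0,0,0,0,0,0,8]]]'; python3 q.py
```

```text
clock: 6.7
eef_pos: [500.7, -215.2, 140.4]
ee_rot: [0.004, 0.064, 0.998, -0.004]
wrist_force: [2.1, -3.2, -1.4]
grip_width: 13.3
pos [ 500.7 -215.2  140.4] grip 13.3 F [ 2.1 -3.2 -1.4] M [-0.34 -0.4  -0.34]
radius 106.6 q_pos -21.8 q_tool -20.0
```

It's at about -21°. Back to the middle.

```bash
python3 -m crank '[[[0,0,0.045,-0.6,-5,0,8],[0,0,0.048,-0.4,-5,0,8],[0,0,0.048,-0.1,-5,0,8],[0,0,0.048,0.2,-5,0,8],[0,0,0.048,0.4,-5,0,8],[0,0,0.048,0.6,-5,0,8],[0,0,0.048,0.9,-5,0,8],[0,0,0,0,0,0,8],[0,0,0,0,0,0,8],[0,0,0,0,0,0,8]]]'; python3 q.py
```

```text
clock: 7.53
eef_pos: [501.8, -254.1, 140.4]
ee_rot: [0.005, -0.11, 0.994, -0.003]
wrist_force: [1.8, -2.4, -1.8]
grip_width: 13.4
pos [ 501.8 -254.1  140.4] grip 13.4 F [ 1.8 -2.4 -1.8] M [-0.39 -0.35 -0.22]
radius 106.5 q_pos -0.7 q_tool -0.0
```

The arm is in the middle. I'll open, wait, then retreat straight up.

```bash
python3 -m crank '[[[0,0,0,0,0,0,13.4],[0,0,0,0,0,0,20],[0,0,0,0,0,0,35],[0,0,0,0,0,0,50],[0,0,0,0,0,0,60],[0,0,0,0,0,0,60],[0,0,0,0,0,10,60],[0,0,0,0,0,20,60],[0,0,0,0,0,30,60],[0,0,0,0,0,30,60],[0,0,0,0,0,30,60],[0,0,0,0,0,20,60],[0,0,0,0,0,0,60],[0,0,0,0,0,0,60]]]'; python3 - <<'E'
from h import *
import cv2,json
c=calibration("wrist");cv2.imwrite("pics/w3.png",capture("wrist")[:,:,::-1])
json.dump({k:np.array(v).tolist() for k,v in c.items()},open("w3.json","w"))
cv2.imwrite("pics/top3.png",capture("top")[:,:,::-1])
a=cv2.imread("pics/top0.png")[165:330,125:215].astype(int);b=cv2.imread("pics/top3.png")[165:330,125:215].astype(int)
print("copyholder diff mean/max",abs(a-b).mean(),abs(a-b).max())
E
```

```text
clock: 8.7
eef_pos: [496.3, -248.4, 289.8]
ee_rot: [0.003, -0.112, 0.994, 0.0]
wrist_force: [0.4, 0.4, -0.7]
grip_width: 59.7
copyholder diff mean/max 3.040695847362514 11
```

View pics/w3.png

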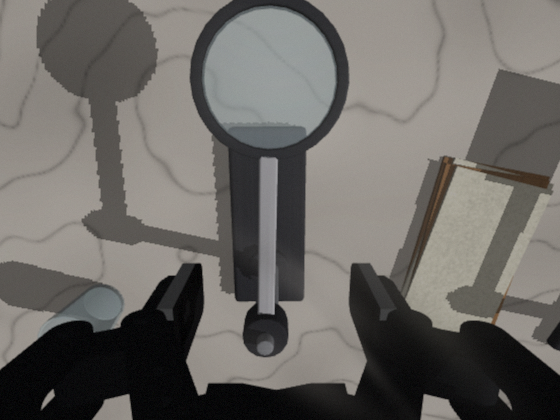

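The stud is at (265,343) and the lens at (270,77). The bar runs parallel to the foot (edges x≈233 and 304), so the arm is in line, and the gripper is well clear. Handing in.

```bash
python3 - <<'E'
from h import *
import json
c={k:np.array(v) for k,v in json.load(open("w3.json")).items()}
ang=lambda a,b:np.degrees(np.arctan2(*(b-a)[::-1]))
f=lambda u,v,z:back(c,u,v,z)
print(ang(f(265,343,172),f(270,77,145)),ang(f(236,300,18),f(230,145,18)),ang(f(303,300,18),f(305,150,18)))
print(job_done())
E
```

```text
-168.36623830517985 -166.87192853527034 -166.58065880046524
the job is handed in; nothing more can be done
None
```

I pinched the magnifier's bar and rocked its arm to about +20° (counter-clockwise), then to about -21° (clockwise). I then brought it back to the middle, let go and lifted clear. The job was handed in at about 9 s on the robot clock; it reports no verdict.

- **Magnifier arm:** the last wrist picture put the arm within about 1.6° of the foot's direction. The gripper pose just before release gave 0 to -0.7°. Both are well within 10°. At the clockwise end, position read -21.8° and tool heading -20.0°, both past the 15° needed.
- **Copy holder:** it looks unmoved; the before and after top pictures of it differ only slightly (mean 3 grey levels, largest 11).
- **Gripper:** it ended about 150 mm above the bar, with wrist force under 1 N, so it was touching nothing.
- **Overshoot:** fast moves ran up to 26 mm too far sideways. On the way down this took the open jaws to about 23 mm off the bar, with no contact force seen, and I corrected it before gripping.

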